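# Latch the sample slide of a bench metal analyser and start the measurement

### The arm

A 6-joint arm with a two-finger parallel gripper is mounted at the origin on the work surface. World frame = base frame: x ahead of the robot, y to its left, z up, the work surface at z = 0. Lengths are in m, angles in rad, forces in N, time in s.
With the tool pointing down it reaches from about 0.275 to 0.725 m from the base axis. Payload 5.6 kg.
Tool frame: the origin (TCP) lies at the very end of the fingers, on their centre line; the grasp point (between the pads) lies 19 mm behind it; z points along the fingers, y is the line along which they close (so a half turn about z gives the same grasp; the last joint's range is limited). The gripper opens to 85 mm and grips with 20 to 120 N. Pads are 22 mm wide; open, the fingers measure 114 mm over their backs; the gripper's body (76 mm by 85 mm) begins 54 mm behind the grasp point. The pads swing forward as they close: fully open they stand 13 mm farther back than shut.
Start: joints at [1.624, 0.255, 0.108, 0, -1.424, -0.285], TCP at [0.126, 0.535, 0.231] pointing down, gripper open.
Joint ranges: [-2.95, 2.95], [-1.21, 1.97], [-1.09, 1.5], [-2.87, 1.71], [-2.94, -0.07], [-3.05, 3.05]. Speed limits (rad/s): [2.57, 2.57, 3.14, 3.14, 3.14, 3.14].

### API

Orientations are given as a unit quaternion [x, y, z, w].
In Python, from bench import env gives the robot as it stands.
- The arm moves only by the tool send_rows, never from a script. Its argument "moves" is a list of rows, each a list of 4 numbers: the shift along the tool's x, y, z in m, then the turn about the tool's z in degrees. A call has 1 to 20 rows; each row is the pose to reach, as a shift and turn from the pose commanded when the call began, along the tool's axes at that moment; what a row does not reach only later rows make up. A row lasts 1/12 s, in which the tool goes at most 41.7 mm and 7.16 degrees, less where a joint would pass 70% of its speed; a pose out of reach is approached as far as the arm can. A call with a gripper value outside its range is refused whole. "hand" is the finger opening in m, from 0 to 0.0854, set as the call begins (left out, the last holds). The fingers move at their own pace and stop on an object; the grip force is fixed at half the most. Time passes only in rows, so rows that repeat a pose let the fingers close. It gives the time, the measured TCP pose, the force, the opening and the grip force at its end, in the units of the state.
- env.get_obs(): the state, without advancing time (a new reading comes with each control period).
- env.read_camera(name): name is "scene" or "top" or "wrist"; returns the picture (400x640x3 uint8, red, green, blue); there is no depth.
- env.camera_params(name): a dict with "vfov" (degrees; the focal length in pixels is half the picture's height over the tangent of half this angle, whatever the lens; pixels are square), "cx", "cy" (the principal point, pixels), "world_to_cam" (4x4, takes a point from world to camera coordinates); the wrist camera has in their place "hand_eye" (4x4, takes a point from camera to tool coordinates, whose origin is the TCP and whose axes are the flange's). Camera axes: x right, y down, z forward; pixel columns grow to the right and rows downward; lengths in m; the calibration is good to about 2 mm. A picture is of the moment at which its call begins: read the wrist's pose just before it. camera_params takes no time and is no camera call.
- env.finish_job(): hands the job in; it is judged then, once.
The state is a dict: "clock": time; "joint_positions": joint angles; "qd": joint speeds; "joint_efforts": joint torques, N m; "ee_pos": TCP position; "ee_rot": TCP orientation; "wrist_force": force on the tool from outside, world axes, zero at the start; "wrist_torque": the same for the moment, N m; "finger_gap": opening from 0.0 (shut) to 1.0 (fully open); "grasp_force": force on a finger pad.
Only numpy, scipy, OpenCV 4.12 (cv2) and the standard library are available. Lean on these libraries where they do the work, as an engineer would, in place of code of your own. Each camera call takes 0.05 s, during which the arm holds its last target. There are 200 camera calls.

### The job

Push the analyser's sprung sample slide in by its orange plate, past the stop pin, and let go so that it springs back and stays latched on the pin with the sample under the measuring nose. Then press the green start button fully and let it come up again. Do not touch the steel sample lying in the slide, and leave the brass reference disc, the screwdriver and the wrench where they are.

Things in the scene. Friction and masses are not known exactly. Their poses are not given: they have to be found in the camera images.
- analyser: Bench analyser, fixed: grey plinth, blue deck 55 mm above the desk, grey housing 211 mm tall. Origin on the desk below the push face at rest; +x level, the push direction; +y left of it, z up. In mm: deck x -70 to 215, y -170 to 100; blue nose x 152 to 215, |y| < 42, from z 112 to about 200; housing x 215 to 340, full width; pin bracket x 113 to 137, y 43 to 95, z to 133
- sample_slide (a joint): Slide travel along the analyser's +x in m: 0 = fully out (start; its spring holds it there), 0.065 = hard stop. A sprung pin drops in behind a tooth at 0.045: let go from beyond 0.047, it springs back and stays at 0.045; let go earlier, it returns to 0. Spring 4 N at 0, 9 N at 0.065; with pin, friction and damping (18 N s/m) count on 8 to 14 N at 50 mm/s
- push_face (a point): Centre of the front face of the orange push plate; it moves with the slide. The face is upright and looks along the analyser's -x; 100 mm wide (y), 42 mm tall, from 58 to 100 mm above the desk, so this point is at 79 mm. Behind its upper edge the plate slopes into the aluminium slide block (top 88 mm above the desk, 90 mm wide). The space before it, above the deck, is free
- stop_pin (a joint): Lift of the stop pin in m: 0 = fully down (at the start, and again when it has dropped in behind the tooth), about 0.009 when it stands on top of the tooth. It works by itself and need not be touched
- stop_pin_top (a point): Top of the stop pin's black knob, 20 mm in diameter, 133 mm above the desk when the pin is down; at x = 125 mm, y = 53 mm in the analyser's frame
- pocket (a point): Centre of the floor of the round pocket in the slide (40 mm across, 12 mm deep), 130 mm behind the push face along +x and 76 mm above the desk; it moves with the slide
- start_button (a joint): Travel of the green start button in m: 0 = up, 0.006 = fully down (about 5 N). It springs up again when let go
- start_button_top (a point): Centre of the top of the green start button, a round cap 24 mm in diameter in a white ring, on the deck at x = 20 mm, y = -120 mm in the analyser's frame; 77 mm above the desk when up. It is pressed straight down
- sample: Steel sample disc, 38 mm in diameter, 22 mm high, about 0.19 kg, lying loose in the pocket of the slide, its top standing 10 mm out of it. Origin at the centre of its underside. It rides along with the slide and is not to be touched
- reference_disc: Brass-coloured reference disc, 40 mm in diameter, 25 mm high, standing loose on the blue deck. Origin at the centre of its underside. Bystander
- screwdriver: Screwdriver with yellow handle lying on the desk, 200 mm long along its x axis, 26 mm thick. Origin under its middle. Bystander
- wrench: Steel wrench lying flat on the desk, 180 mm long along its x axis, 38 mm wide, 8 mm thick. Origin under its middle. Bystander

How it is judged:
By the outcome, as a careful person would: the job done as asked, in the order asked, and still so for the second after the job is handed in, with the robot touching nothing.
It also fails if it takes over 38 s, if anything falls off the work surface, if the arm or the gripper's body presses on something with over 40 N, if the wrist force passes 120 N, or if a joint passes its speed limit or range.

## Working session

There is one attempt and no reset: what is moved stays moved. The work goes in short steps, Python scripts to look and compute and a tool call to move; the robot and the scene stay as the last step left them, time stands still between calls to the robot, and variables do not carry over. Pictures are saved under pics/ and viewed, at most 10 in all, crops included, and the job is handed in when it is done.

Besides the shell and the picture viewer there is one more tool, called after "Emit:" as name(argument=value, ...), one argument or row to a line, values as JSON. send_rows: Moves the arm, as the interface text tells. Its arguments: {"type":"object","properties":{"moves":{"type":"array","items":{"type":"array","items":{"type":"number"}}},"hand":{"type":"number"}},"required":["moves"]}

```bash
mkdir -p pics
cat > h.py <<'E'
import numpy as np, cv2
from bench import env
def shot(n,name):
    im=env.read_camera(n); cv2.imwrite(f'pics/{name}.png',im[:,:,::-1]); return im
def ray(n,u,v,z):
    p=env.camera_params(n); f=200/np.tan(np.radians(p['vfov'])/2)
    M=np.array(p['world_to_cam']); R=M[:3,:3]; c=-R.T@M[:3,3]
    d=R.T@np.array([(u-p['cx'])/f,(v-p['cy'])/f,1]); return c+d*(z-c[2])/d[2]
E
python3 - <<'E'
from h import *
a=shot('top','top0'); b=shot('scene','scene0')
cv2.imwrite('pics/both.png',cv2.resize(np.vstack([a,b])[:,:,::-1],(480,600)))
o=env.get_obs(); print(o['clock'],o['ee_pos'],o['ee_rot'])
for n,im in(('top',a),('scene',b)):
    h=cv2.cvtColor(im,cv2.COLOR_RGB2HSV)
    print(n,env.camera_params(n))
    for c,lo,hi in(('orange',5,18),('green',45,80),('blue',95,125)):
        m=cv2.inRange(h,(lo,110,60),(hi,255,255))
        k,_,s,ce=cv2.connectedComponentsWithStats(m)
        for i in range(1,k):
            if s[i,4]>60: print(c,s[i],ce[i])
E
```

```text
0.1 [0.12621486 0.53486867 0.23049938] [ 9.93287232e-01 -1.15670844e-01 -4.26979207e-05  8.53927407e-04]
top {'vfov': 44.37963188523844, 'cx': 318.9638502191316, 'cy': 209.17845524938787, 'world_to_cam': array([[ 0.00871909, -0.9997689 , -0.01964996, -0.02578251],
       [-0.99278531, -0.00630476, -0.11973963,  0.55878744],
       [ 0.11958807,  0.02055222, -0.99261085,  1.04437822],
       [ 0.        ,  0.        ,  0.        ,  1.        ]])}
orange [     0      9    640    391 219045] [327.62248396 192.97838344]
orange [294 219  43  27 160] [315.6125 231.2875]
green [259 208   9   9  63] [262.68253968 212.3015873 ]
blue [ 200  168  173  178 9060] [285.59370861 241.65673289]
blue [ 206  289   97   65 1890] [265.78888889 315.77989418]
blue [289 323  12  11  67] [294.91044776 327.82089552]
scene {'vfov': 47.9589978318871, 'cx': 323.2325379507735, 'cy': 203.76498807726506, 'world_to_cam': array([[ 0.08827851,  0.99604111, -0.01044102, -0.04170294],
       [ 0.72554493, -0.07147938, -0.68445252, -0.31958845],
       [-0.68248917,  0.05284702, -0.72898267,  1.3417479 ],
       [ 0.        ,  0.        ,  0.        ,  1.        ]])}
orange [     0     27    640    373 195829] [319.47439858 232.24234919]
orange [296 188  46  28 675] [318.55407407 201.52      ]
green [371 211   9   9  67] [374.97014925 214.97014925]
blue [ 351    0   74   46 2973] [385.43928692  22.30911537]
blue [ 318   90   87   68 3827] [360.43454403 122.05304416]
blue [ 262  156  160  106 6708] [347.77966607 210.8716458 ]
```

View pics/top0.png

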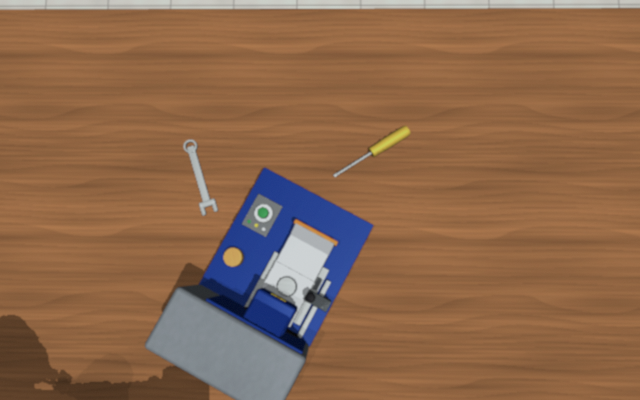

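View pics/scene0.png

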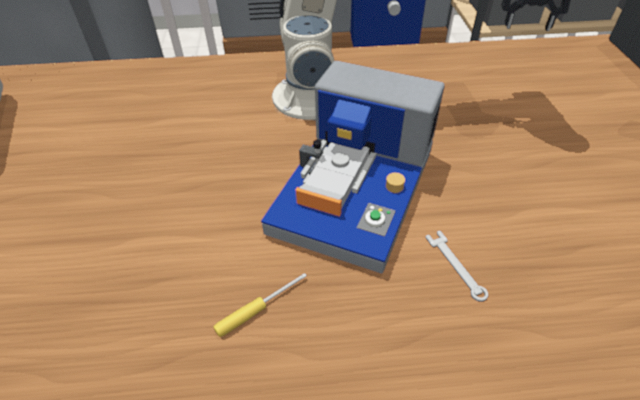

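The top view shows the analyser with its housing towards the robot. The push plate is at about (316,232), the button at (263,212), the near-edge deck corners at (263,168) and (373,226), the disc at (233,257). The wrench and screwdriver are lying beyond the front of the deck. The scene view agrees: plate at (320,201), button at (375,215).

Run:
```python
from h import *
def pose(n,pts,ref):
    W=np.array([ray(n,u,v,z)[:2] for u,v,z in pts]); A=np.array(ref)
    a=W[:,0]+1j*W[:,1]; b=A[:,0]+1j*A[:,1]
    r=((a-a.mean())*(b-b.mean()).conj()).sum(); r/=abs(r); t=a.mean()-r*b.mean()
    print(n,'yaw',np.degrees(np.angle(r)),'origin',t,'res mm',np.round(abs(a-r*b-t)*1000,1))
    return r,t
r1,t1=pose('top',[(263,168,.055),(373,226,.055),(262.7,212.3,.077)],[(-.07,-.17),(-.07,.1),(.02,-.12)])
r2,t2=pose('scene',[(384,265,.055*0),(263,236,0),(375,215,.077)],[(-.07,-.17),(-.07,.1),(.02,-.12)])
print('btn',ray('top',262.7,212.3,.077),ray('scene',375,215,.077))
# orange plate top-edge
a=cv2.imread('pics/top0.png')
print('plate ends z=.1',[ray('top',u,v,.1) for u,v in((294,220),(336.5,243))])
o=env.get_obs(); 
from scipy.spatial.transform import Rotation as Ro
R=Ro.from_quat(o['ee_rot']).as_matrix()
r,t=r1,t1
for nm,c in(('front',-.07+0j),('face',0j),('button',.02-.12j)):
    w=t+r*c; d=np.array([w.real,w.imag,0])-o['ee_pos']; print(nm,w,'tool shift',R.T@d)
print('tool x',R[:,0],'yaw of -x',np.degrees(np.arctan2(-R[1,0],-R[0,0])))
```

```text
top yaw 152.10697004826875 origin (0.5060705816213982-0.017557838048525492j) res mm [1.7 0.8 2.4]
scene yaw 154.89685978991653 origin (0.5043680057898248-0.015507771807594536j) res mm [15.7  1.7 17.3]
btn [0.54631131 0.09628171 0.077     ] [0.55430225 0.09902796 0.077     ]
plate ends z=.1 [array([0.52818087, 0.02822734, 0.1       ]), array([ 0.48158314, -0.05937916,  0.1       ])]
front (0.567938159935719-0.05030539908017165j) tool shift [0.56434348 0.46761796 0.23136122]
face (0.5060705816213982-0.017557838048525492j) tool shift [0.49660642 0.44996322 0.23132346]
button (0.5445328067287+0.09785731364220894j) tool shift [0.50751831 0.3287985  0.23111795]
tool x [ 9.73240508e-01 -2.29788818e-01  1.12726409e-04] yaw of -x 166.7153609981258
```

Emit:
send_rows(
  moves=[
    [0,0,-0.03,0],
    [0.02,0.01,-0.06,5],
    [0.05,0.04,-0.07,10],
    [0.08,0.07,-0.07,14.6],
    [0.11,0.095,-0.07,14.6],
    [0.14,0.12,-0.07,14.6],
    [0.17,0.145,-0.07,14.6],
    [0.2,0.17,-0.07,14.6],
    [0.23,0.195,-0.07,14.6],
    [0.26,0.22,-0.07,14.6],
    [0.29,0.245,-0.07,14.6],
    [0.32,0.27,-0.07,14.6],
    [0.35,0.3,-0.07,14.6],
    [0.38,0.325,-0.07,14.6],
    [0.41,0.35,-0.07,14.6],
    [0.44,0.375,-0.07,14.6],
    [0.47,0.4,-0.07,14.6],
    [0.5,0.425,-0.07,14.6],
    [0.525,0.45,-0.07,14.6],
    [0.541,0.461,-0.07,14.6],
  ],
  hand=0,
)

```text
clock: 1.77
ee_pos: [0.5478, -0.0409, 0.3002]
ee_rot: [0.97, -0.242, -0.001, 0.001]
wrist_force: [1.0, 1.2, -0.2]
finger_gap: -0.003
grasp_force: 0.0
```

Emit:
send_rows(
  moves=[
    [0,0,0,0],
    [0,0,0.02,0],
    [0,0,0.05,0],
    [0,0,0.06,0],
    [0,0,0.06,0],
    [0,0,0.06,0],
  ],
)

```text
clock: 2.27
ee_pos: [0.5468, -0.0376, 0.2418]
ee_rot: [0.971, -0.241, -0.0, 0.0]
wrist_force: [0.7, -0.4, 0.6]
finger_gap: -0.004
grasp_force: 0.0
```

```bash
cat >> h.py <<'E'
from scipy.spatial.transform import Rotation as Ro
def wray(u,v,z,o):
    p=env.camera_params('wrist'); f=200/np.tan(np.radians(p['vfov'])/2)
    R=Ro.from_quat(o['ee_rot']).as_matrix(); H=np.array(p['hand_eye'])
    c=R@H[:3,3]+o['ee_pos']; d=R@H[:3,:3]@np.array([(u-p['cx'])/f,(v-p['cy'])/f,1]); return c+d*(z-c[2])/d[2]
def comps(im,lo,hi,n=200):
    m=cv2.inRange(cv2.cvtColor(im,cv2.COLOR_RGB2HSV),lo,hi); k,_,s,ce=cv2.connectedComponentsWithStats(m)
    return [(s[i],ce[i]) for i in range(1,k) if s[i,4]>n]
E
python3 - <<'E'
from h import *
o=env.get_obs(); im=shot('wrist','w1'); print(o['clock'],o['ee_pos'],o['ee_rot'],o['finger_gap'],o['wrist_force'])
for lo,hi in(((5,150,100),(18,255,255)),((45,110,60),(80,255,255))):
    for s,c in comps(im,lo,hi): print(s,c,wray(*c,.077,o))
E
```

```text
2.2667 [ 0.54679928 -0.03761649  0.24178687] [ 9.70614412e-01 -2.40639578e-01 -1.37971329e-04  4.86777209e-04] -0.004121107522800182 [ 0.67913061 -0.35048917  0.59798887]
[     0      0    640    400 182470] [331.67741547 168.31217734] [ 0.55271586 -0.05655527  0.077     ]
[ 265  217  104   24 1943] [312.20844056 226.97169326] [ 0.50728742 -0.01076973  0.077     ]
[188 303  37  32 471] [203.91932059 316.36518047] [0.46760873 0.15078375 0.077     ]
[192 227  24  23 408] [203.47794118 238.06127451] [0.54928314 0.09512547 0.077     ]
```

View pics/w1.png

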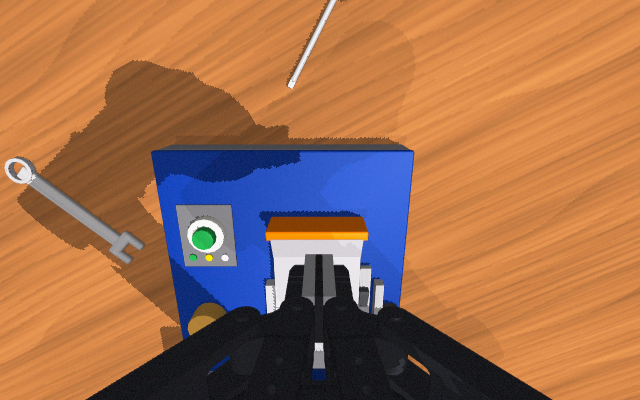

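The wrist view shows the orange plate's front face at rows 217–232 and columns 266–368, with the closed fingers below it. The button is at (204,237). The plate is level in the image, so the yaw is right, and the fingertips are clear in front.

Run:
```python
from h import *
o=env.get_obs(); R=Ro.from_quat(o['ee_rot']).as_matrix()
for n,u,v,z in(('L',267,232,.1),('R',367,232,.1),('Lb',267,217,.058),('Rb',366,217,.058),('deckL',152,152,.055),('deckR',414,152,.055),('btn',204,237,.077)):
    w=wray(u,v,z,o); print(n,w,'tool',R.T@(w-o['ee_pos']))
print('yaw',np.degrees(np.arctan2(-R[1,0],-R[0,0])))
```

```text
L [0.5321979  0.02531153 0.1       ] tool [-0.04312456 -0.04843527  0.14271614]
R [ 0.48724458 -0.05952862  0.1       ] tool [-0.04324351  0.04757846  0.14268412]
Lb [0.53420649 0.03140915 0.058     ] tool [-0.04427565 -0.05475111  0.18471615]
Rb [ 0.48398054 -0.06339195  0.058     ] tool [-0.04440389  0.05253298  0.18468037]
deckL [0.64962463 0.09953754 0.055     ] tool [ 0.02594887 -0.16890143  0.18788585]
deckR [ 0.52438665 -0.13694716  0.055     ] tool [0.02567533 0.09869805 0.18779671]
btn [0.55081697 0.0946263  0.077     ] tool [-0.05908171 -0.11841304  0.16570939]
yaw 152.1536915079114
```

Emit:
send_rows(
  moves=[
    [0,0,0.02,0],
    [0,0,0.05,0],
    [0,0,0.08,0],
    [0,0,0.11,0],
    [0,0,0.135,0],
    [0,0,0.155,0],
    [0,0,0.165,0],
    [0,0,0.17,0],
    [-0.01,0,0.17,0],
    [-0.018,0,0.17,0],
    [-0.022,0,0.17,0],
    [-0.026,0,0.17,0],
    [-0.03,0,0.17,0],
    [-0.034,0,0.17,0],
    [-0.038,0,0.17,0],
    [-0.038,0,0.17,0],
    [-0.038,0,0.17,0],
  ],
)

```text
clock: 3.73
ee_pos: [0.5145, -0.02, 0.0722]
ee_rot: [0.971, -0.241, 0.001, -0.0]
wrist_force: [3.2, -2.4, 2.9]
finger_gap: 0.005
grasp_force: 1.9
```

Emit:
send_rows(
  moves=[
    [-0.004,0,0,0],
    [-0.008,0,0,0],
    [-0.012,0,0,0],
    [-0.016,0,0,0],
    [-0.02,0,0,0],
    [-0.024,0,0,0],
    [-0.028,0,0,0],
    [-0.032,0,0,0],
    [-0.036,0,0,0],
    [-0.04,0,0,0],
    [-0.044,0,0,0],
    [-0.048,0,0,0],
    [-0.051,0,0,0],
    [-0.051,0,0,0],
    [-0.051,0,0,0],
    [-0.051,0,0,0],
  ],
)

```text
clock: 5.07
ee_pos: [0.4701, 0.0034, 0.0722]
ee_rot: [0.971, -0.241, 0.002, 0.0]
wrist_force: [6.1, -5.4, 0.3]
finger_gap: -0.001
grasp_force: 3.8
```

Run:
```python
from h import *
o=env.get_obs(); R=Ro.from_quat(o['ee_rot']).as_matrix(); print(o['ee_pos'],R.T@o['wrist_force'])
b=shot('scene','s2')
cv2.imwrite('pics/s2c.png',cv2.resize(b[60:280,240:440,::-1],None,fx=2.7,fy=2.7))
```

```text
[0.47011401 0.00337253 0.07221369] [ 7.94191198  1.89523241 -0.2590155 ]
```

View pics/s2c.png

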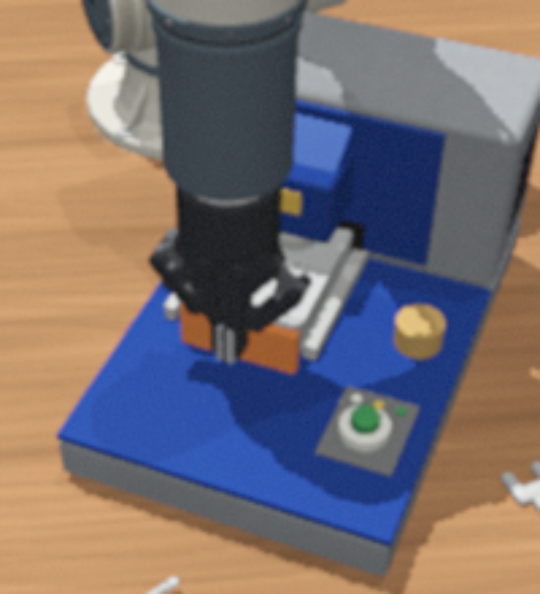

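The slide is well in, about 54 mm, with 8 N on it; the fingers are on the plate's left half, between its edges. I'll add 3 mm of margin, then let go.

Emit:
send_rows(
  moves=[
    [-0.003,0,0,0],
    [-0.003,0,0,0],
    [-0.003,0,0,0],
    [0.003,0,0,0],
    [0.009,0,0,0],
    [0.02,0,0,0],
    [0.04,0,0,0],
    [0.06,0,0,0],
    [0.06,0,-0.03,0],
    [0.06,0,-0.07,0],
    [0.06,0,-0.11,0],
    [0.06,-0.04,-0.14,0],
    [0.06,-0.06,-0.14,0],
    [0.06,-0.06,-0.14,0],
    [0.06,-0.06,-0.14,0],
  ],
)

```text
clock: 6.37
ee_pos: [0.5493, 0.0301, 0.2104]
ee_rot: [0.971, -0.24, -0.001, -0.0]
wrist_force: [0.6, -0.8, -0.8]
finger_gap: 0.001
grasp_force: 0.0
```

Run:
```python
from h import *
o=env.get_obs(); R=Ro.from_quat(o['ee_rot']).as_matrix(); print(o['clock'],o['ee_pos'],o['wrist_force'])
im=shot('wrist','w3')
for s,c in comps(im,(45,110,60),(80,255,255)): w=wray(*c,.077,o); print('g',s,c,w,R.T@(w-o['ee_pos']))
for s,c in comps(im,(5,180,100),(18,255,255)): print('o',s,c)
r=np.exp(1j*np.radians(152.1)); t=.5066-.0166j
for n,z in(('w1 face',0j),('latched face',.045+0j),('btn',.02-.12j)):
    w=t+r*z; print(n,w,R.T@(np.array([w.real,w.imag,.077])-o['ee_pos']))
```

```text
6.3667 [0.54932951 0.03009837 0.21039099] [ 0.56495085 -0.80539087 -0.83871814]
g [242 211  25  26 502] [253.90039841 223.4123506 ] [0.54945477 0.09603445 0.077     ] [-0.03030315 -0.05842529  0.13345015]
o [ 329  242  112   26 2208] [381.4692029  252.35280797]
w1 face (0.5066-0.0166j) [-0.01567456  0.06119518  0.13345098]
latched face (0.46683054664600887+0.0044568416417258006j) [-0.06067435  0.06111884  0.13356584]
btn (0.545076265109495+0.09881047189585467j) [-0.035471   -0.05883857  0.13346321]
```

View pics/w3.png

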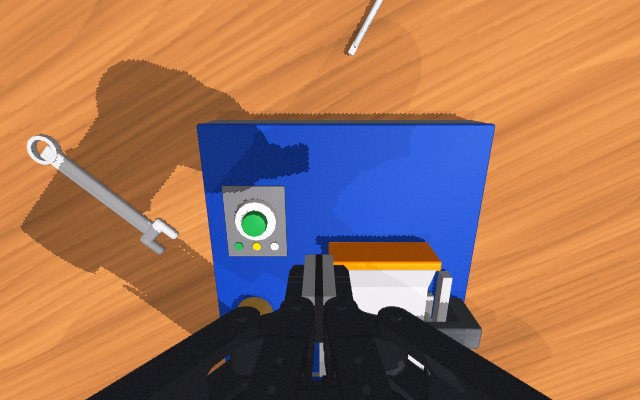

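The wrist view shows the plate's upper edge at row ~262, columns 329–441, clearly further from the deck's front edge (row 124) than before. The button is at (254,223). I'll check the latch numerically while moving above the button.

Run:
```python
from h import *
o=env.get_obs(); R=Ro.from_quat(o['ee_rot']).as_matrix()
for n,u,v,z in(('edge',385,262,.1),('deck',345,124,.055)): print(n,R.T@(wray(u,v,z,o)-o['ee_pos']))
```

```text
edge [-0.05751562  0.05949867  0.11027414]
deck [0.05679351 0.02479925 0.15489242]
```

Emit:
send_rows(
  moves=[
    [-0.015,-0.03,0.01,0],
    [-0.03,-0.055,0.03,0],
    [-0.033,-0.0585,0.06,0],
    [-0.033,-0.0585,0.09,0],
    [-0.033,-0.0585,0.11,0],
    [-0.033,-0.0585,0.12,0],
    [-0.033,-0.0585,0.125,0],
    [-0.033,-0.0585,0.128,0],
    [-0.033,-0.0585,0.128,0],
    [-0.033,-0.0585,0.128,0],
  ],
)

```text
clock: 7.25
ee_pos: [0.5483, 0.096, 0.0845]
ee_rot: [0.971, -0.241, 0.001, -0.0]
wrist_force: [-0.1, 0.5, -0.5]
finger_gap: -0.001
grasp_force: 0.0
```

The slide reads 44 mm, so it is latched. Next, the button.

Emit:
send_rows(
  moves=[
    [0,0,0.003,0],
    [0,0,0.005,0],
    [0,0,0.007,0],
    [0,0,0.009,0],
    [0,0,0.011,0],
    [0,0,0.0125,0],
    [0,0,0.0135,0],
    [0,0,0.0135,0],
    [0,0,0.0135,0],
    [0,0,0.0135,0],
  ],
)

```text
clock: 8.08
ee_pos: [0.5479, 0.0962, 0.071]
ee_rot: [0.971, -0.241, 0.001, -0.0]
wrist_force: [-2.9, 0.1, 9.8]
finger_gap: -0.0
grasp_force: 4.7
```

Emit:
send_rows(
  moves=[
    [0,0,0.001,0],
    [0,0,0.0015,0],
    [0,0,0.0015,0],
    [0,0,0.0015,0],
  ],
)

```text
clock: 8.42
ee_pos: [0.5479, 0.0962, 0.0708]
ee_rot: [0.971, -0.24, 0.001, -0.0]
wrist_force: [-7.5, 0.2, 17.0]
finger_gap: -0.003
grasp_force: 8.9
```

It is on the stop at 70.8 mm, fully down. I'll lift off and check.

Emit:
send_rows(
  moves=[
    [0,0,-0.005,0],
    [0,0,-0.015,0],
    [0,0,-0.04,0],
    [0,0,-0.07,0],
    [0.02,0.03,-0.11,0],
    [0.033,0.0585,-0.14,0],
    [0.033,0.0585,-0.14,0],
    [0.033,0.0585,-0.14,0],
    [0.033,0.0585,-0.14,0],
    [0.033,0.0585,-0.14,0],
  ],
)

```text
clock: 9.25
ee_pos: [0.5486, 0.0293, 0.2068]
ee_rot: [0.971, -0.241, -0.001, 0.0]
wrist_force: [-0.5, 0.0, -0.2]
finger_gap: -0.006
grasp_force: 0.0
```

Run:
```python
from h import *
o=env.get_obs(); print(o['clock'],o['ee_pos'],o['wrist_force'])
im=shot('wrist','w4'); b=shot('scene','s4')
for lo,hi in(((45,110,60),(80,255,255)),((5,180,100),(18,255,255))):
    for s,c in comps(im,lo,hi): print(s,c)
w=cv2.resize(im[100:400,100:500,::-1],(520,390)); s=cv2.resize(b[60:280,260:415,::-1],(275,390))
cv2.imwrite('pics/v4.png',np.hstack([w,s]))
```

```text
9.25 [0.54859405 0.02934104 0.20678515] [-0.47647677  0.01784923 -0.24588884]
[239 212  27  26 522] [251.85057471 224.72988506]
[ 328  244  113   24 2185] [382.21693364 254.09656751]
```

View pics/v4.png

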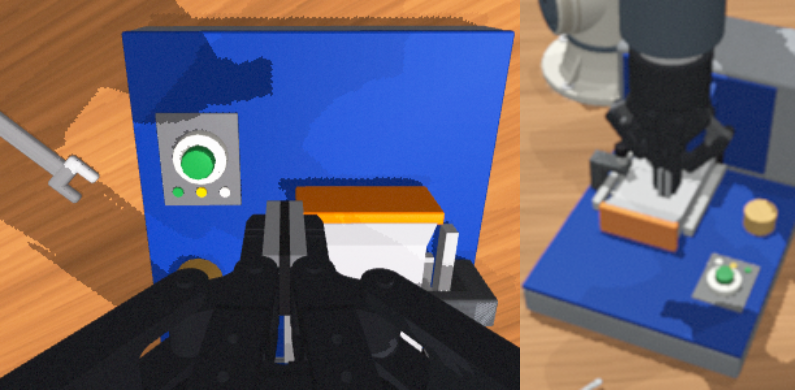

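The picture shows the slide still latched (plate edge at the same rows as before), the button up and the disc and wrench in place. The gripper is clear of everything.

```bash
python3 -c "
from bench import env; print(env.finish_job())"
```

```text
the job is handed in; nothing more can be done
None
```

The slide is latched on the pin (it measured about 44 mm against the nominal 45 mm). The start button was then pressed to its stop and came up again, and I handed the job in after about 9 s of robot time; the verdict was not shown to me.

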